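# Line up the flow heads by height

## Task

Put the four aluminium flow heads away on the rail, one standing upright in the middle of each seat disc, in order of height with the tallest on the disc next to the small teal pump and the shortest at the far end. Set them down gently without dropping them or knocking them over, and leave the white filter holder where it stands.

Things in the scene. Friction and masses are not known exactly. Their poses are not given: they have to be found in the camera images.
- head_a: Loose flow head, the shortest of four: upright plain aluminium cylinder, 40 mm in diameter and 50 mm high, with a paper band round the lower half, two thin dark grooves near the top and a dark bore drawn in the flat, solid top; about 120 g (varies by some 30 %). It starts standing on the bench. Origin: centre of its underside; z up along its axis.
- head_b: Loose flow head, the second shortest of four: upright plain aluminium cylinder, 40 mm in diameter and 66 mm high, with a paper band round the lower half, two thin dark grooves near the top and a dark bore drawn in the flat, solid top; about 150 g (varies by some 30 %). It starts standing on the bench. Origin: centre of its underside; z up along its axis.
- head_c: Loose flow head, the second tallest of four: upright plain aluminium cylinder, 40 mm in diameter and 82 mm high, with a paper band round the lower half, two thin dark grooves near the top and a dark bore drawn in the flat, solid top; about 180 g (varies by some 30 %). It starts standing on the bench. Origin: centre of its underside; z up along its axis.
- head_d: Loose flow head, the tallest of four: upright plain aluminium cylinder, 40 mm in diameter and 98 mm high, with a paper band round the lower half, two thin dark grooves near the top and a dark bore drawn in the flat, solid top; about 210 g (varies by some 30 %). It starts standing on the bench. Origin: centre of its underside; z up along its axis.
- seat_1: Fixed flat round aluminium seat disc, 64 mm in diameter and 4 mm thick, with a ring of small dark holes; number 1 of four along the dark steel rail (70 mm wide, 360 mm long, 12 mm high), counted from the rail's -y end, 90 mm between centres. Nothing holds a head on it but its weight. Origin: centre of the disc's underside, 12 mm above the bench, so its top is 4 mm above the origin (16 mm above the bench); y runs along the rail.
- seat_2: Fixed flat round aluminium seat disc, 64 mm in diameter and 4 mm thick, with a ring of small dark holes; number 2 of four along the dark steel rail (70 mm wide, 360 mm long, 12 mm high), counted from the rail's -y end, 90 mm between centres. Nothing holds a head on it but its weight. Origin: centre of the disc's underside, 12 mm above the bench, so its top is 4 mm above the origin (16 mm above the bench); y runs along the rail.
- seat_3: Fixed flat round aluminium seat disc, 64 mm in diameter and 4 mm thick, with a ring of small dark holes; number 3 of four along the dark steel rail (70 mm wide, 360 mm long, 12 mm high), counted from the rail's -y end, 90 mm between centres. Nothing holds a head on it but its weight. Origin: centre of the disc's underside, 12 mm above the bench, so its top is 4 mm above the origin (16 mm above the bench); y runs along the rail.
- seat_4: Fixed flat round aluminium seat disc, 64 mm in diameter and 4 mm thick, with a ring of small dark holes; number 4 of four along the dark steel rail (70 mm wide, 360 mm long, 12 mm high), counted from the rail's -y end, 90 mm between centres. Nothing holds a head on it but its weight. Origin: centre of the disc's underside, 12 mm above the bench, so its top is 4 mm above the origin (16 mm above the bench); y runs along the rail.
- pump: Small teal sampling pump with blue keys and a display on top, 80 x 70 mm and 50 mm high, fixed on the bench just off one end of the rail (either end, 105 mm from the centre of the nearest disc); a fixed grey socket box, 80 x 70 mm and 35 mm high, stands at the same distance off the other end. Origin: centre of its underside.
- filter: Loose bystander: white plastic filter holder, 54 mm in diameter and 34 mm high with a 14 mm brass nipple on top (48 mm in all), standing upright among the heads. Not to be moved. Origin: centre of its underside.
Things that resemble listed ones, but are neither listed nor needed, are in the scene too. What is shaped like the head_d but green is not meant. What is shaped like the head_c but green is not meant.

How it is judged (in metres and radians):
At the end, for the whole second after the job is handed in: Each head stands upright (within 0.1 rad) at rest on its own disc, its centre within 13 mm of the disc's centre, tallest on the disc next to the pump and then in falling order of height to the other end (((horizontal distance between pump and seat_1 below 0.2 m and horizontal distance between head_d and seat_1 below 0.013 m and z of head_d in the frame of seat_1 between 0.001 and 0.008 m and horizontal distance between head_c and seat_2 below 0.013 m and z of head_c in the frame of seat_2 between 0.001 and 0.008 m and horizontal distance between head_b and seat_3 below 0.013 m and z of head_b in the frame of seat_3 between 0.001 and 0.008 m and horizontal distance between head_a and seat_4 below 0.013 m and z of head_a in the frame of seat_4 between 0.001 and 0.008 m) or (horizontal distance between pump and seat_4 below 0.2 m and horizontal distance between head_d and seat_4 below 0.013 m and z of head_d in the frame of seat_4 between 0.001 and 0.008 m and horizontal distance between head_c and seat_3 below 0.013 m and z of head_c in the frame of seat_3 between 0.001 and 0.008 m and horizontal distance between head_b and seat_2 below 0.013 m and z of head_b in the frame of seat_2 between 0.001 and 0.008 m and horizontal distance between head_a and seat_1 below 0.013 m and z of head_a in the frame of seat_1 between 0.001 and 0.008 m)) and angle between each of head_d, head_c, head_b, head_a's own z axis and vertical below 0.1 rad and linear speed of each of head_d, head_c, head_b, head_a below 0.02 m/s and angular speed of each of head_d, head_c, head_b, head_a below 0.2 rad/s); the robot touches nothing.
It fails at once if a flow head is dropped, or struck, so that it moves faster than 0.55 m/s out of the fingers ((contact force between head_d and the fingers below 0.05 N and linear speed of head_d above 0.55 m/s) or (contact force between head_c and the fingers below 0.05 N and linear speed of head_c above 0.55 m/s) or (contact force between head_b and the fingers below 0.05 N and linear speed of head_b above 0.55 m/s) or (contact force between head_a and the fingers below 0.05 N and linear speed of head_a above 0.55 m/s)).
It fails at once if a flow head is knocked over (angle between any of head_d, head_c, head_b, head_a's own z axis and vertical above 1 rad).
It fails at once if the white filter holder is moved by more than 20 mm or tipped over (distance of filter from where it was at the start of the episode above 0.02 m or angle between filter's own z axis and vertical above 0.4 rad).
It also fails if it takes over 102 s, if anything falls off the work surface, if the arm or the gripper's body presses on something with over 40 N, if the wrist force passes 120 N, or if a joint passes its speed limit or range.

## Robot

A 6-joint arm with a two-finger parallel gripper is mounted at the origin on the work surface. World frame = base frame: x ahead of the robot, y to its left, z up, the work surface at z = 0. Lengths are in mm, angles in rad, forces in N, time in s.
With the tool pointing down it reaches from about 300 to 850 mm from the base axis. Payload 5.4 kg.
Tool frame: the origin (TCP) lies at the very end of the fingers, on their centre line; the grasp point (between the pads) lies 19 mm behind it (arm.tcp_to_grasp is the z of the grasp point in the tool frame, in mm); z points along the fingers, y is the direction in which the jaws open and shut (so a half turn about z gives the same grasp; the last joint's range is limited). The gripper opens to 85 mm and grips with 20 to 120 N. Pads are 22 mm wide; open, the fingers measure 114 mm over their backs; the gripper's body (76 mm by 85 mm) begins 54 mm behind the grasp point. The pads swing forward as they close: fully open they stand 13 mm farther back than shut.
Start: joints at [-0.21, 0.158, 1.597, -0, 1.386, -0.21], TCP at [574.984, -0.018, 231.299] pointing down, gripper open.
Joint ranges: [-2.91, 2.91], [-0.94, 2.29], [0.18, 2.7], [-1.29, 4.43], [0.17, 2.64], [-3, 3]. Speed limits (rad/s): [2.57, 2.57, 3.14, 3.14, 3.14, 3.14].

## Interface

Orientations are given as a rotation vector (axis times angle).
In Python, from bench import status, cams, order, arm gives the robot as it stands.
- The arm moves only by the shell command python3 -m handwheel 'ROWS' [OPENING] [FORCE]. ROWS is JSON, a list of rows, each a list of 2 entries, a list of its own where there are three numbers: the shift along the tool's x, y, z in cm, then the turn about the tool's z in rad. In form: [[[x, y, z], twist], ...]. A call has 1 to 5 rows; each row shifts and turns the commanded pose from where the row before left it, along the tool's axes as they then stand; what a row does not reach is not made up. A row lasts 1/12 s, in which the tool goes at most 41.7 mm and 7.16 degrees, less where a joint would pass 70% of its speed; a pose out of reach is approached as far as the arm can. A call with a gripper value outside its range is refused whole. OPENING is the closure in counts, from 0 (fully open) to 255 (shut), set as the call begins (- or left out, the last holds). The fingers move at their own pace and stop on an object; FORCE is the grip in N (left out, the last holds). Time passes only in rows, so rows that do not move let the fingers close. It gives the time, the measured TCP pose, the force and the opening at its end, in the units of the state.
- status.observe(): the state, without advancing time (a new reading comes with each control period).
- cams.camera(name): name is "scene" or "side" or "wrist"; returns the picture (400x640x3 uint8, blue, green, red); there is no depth.
- cams.camera_model(name): a dict with "fov_y" (degrees; the focal length in pixels is half the picture's height over the tangent of half this angle, whatever the lens; pixels are square), "cx", "cy" (the principal point, pixels), "k1" (the pictures are not rectified: a ray, as slopes to the right and down, at radius r is drawn at 1 + k1 r^2 times it, then the intrinsics apply), "extrinsics" (4x4, takes a point from camera to world coordinates). Camera axes: x right, y up, looking along -z (the intrinsics and any distortion apply to the point x, -y, -z); pixel columns grow to the right and rows downward; lengths in mm; the calibration is good to about 2 mm. A picture is of the moment at which its call begins: read the wrist's pose just before it. camera_model takes no time and is no camera call; for the wrist camera it gives the pose at the moment of the call.
- order.hand_in(): hands the job in, once; it reports no verdict.
The state is a dict: "time_s": time; "q": joint angles; "dq": joint speeds; "tau": joint torques, N m; "eef_pos": TCP position; "tool_rot": TCP orientation; "contact_force": force on the tool from outside, world axes, zero at the start; "wrist_torque": the same for the moment, N m; "gripper_width": finger opening in mm.
Only numpy, scipy, OpenCV 4.12 (cv2) and the standard library are available. Lean on these libraries where they do the work, as an engineer would, in place of code of your own. Each camera call takes 0.05 s, during which the arm holds its last target.

## Working session

There is one attempt and no reset: what is moved stays moved. The work goes in short steps, Python scripts to look and compute and a shell command to move; the robot and the scene stay as the last step left them, time stands still between calls to the robot, and variables do not carry over. Pictures are saved under pics/ and viewed, and the job is handed in when it is done.

```bash
mkdir -p pics; ls; python3 - <<'E'
from bench import status,cams,order,arm
import cv2
s=status.observe(); print(s)
for n in ("scene","side","wrist"):
    m=cams.camera_model(n); print(n,m)
    cv2.imwrite(f"pics/{n}0.png",cams.camera(n))
E
```

```text
pics
{'time_s': 0.0, 'q': array([-2.10125468e-01,  1.59062780e-01,  1.59825043e+00,  1.98117833e-05,
        1.38620485e+00, -2.10081540e-01]), 'dq': array([-0.0004023 ,  0.00015258, -0.0013781 , -0.00096813, -0.00097196,
       -0.00082543]), 'tau': array([ 1.96016467e-04, -3.96006632e+01, -3.31426942e+01, -2.07608541e-04,
        8.36965773e-03, -3.09808388e-05]), 'eef_pos': array([5.74391744e+02, 1.00018466e-01, 2.30300081e+02]), 'tool_rot': array([-2.22034419e+00, -2.22023854e+00,  1.61903162e-03]), 'contact_force': array([-0.27830373,  0.71669184,  0.39981044]), 'wrist_torque': array([-0.06575865, -0.05311933,  0.01554753]), 'gripper_width': 85.37385741912108}
scene {'fov_y': 57.88661735497018, 'cx': 317.4816877773955, 'cy': 198.12820231153427, 'k1': -0.08347173126391796, 'extrinsics': array([[-3.61221349e-02, -7.78970440e-01,  6.26019365e-01,
         1.08921423e+03],
       [ 9.99329195e-01, -3.19352868e-02,  1.79247802e-02,
         4.31628415e+01],
       [ 6.02923405e-03,  6.26246910e-01,  7.79601473e-01,
         7.36601085e+02],
       [ 0.00000000e+00,  0.00000000e+00,  
[... 282 characters left out ...]
4.68415335e-01, -7.19940094e-01,
        -8.13846479e+02],
       [ 2.76404937e-03,  8.39096309e-01,  5.43975867e-01,
         6.65228074e+02],
       [ 0.00000000e+00,  0.00000000e+00,  0.00000000e+00,
         1.00000000e+00]])}
wrist {'fov_y': 70.05353606147935, 'cx': 316.4327188472705, 'cy': 198.47464870353986, 'k1': -0.03477612190827227, 'extrinsics': array([[ 9.99999166e-01, -9.35313873e-04,  8.90376440e-04,
         5.74062532e+02],
       [ 6.37068941e-04,  9.57067079e-01,  2.89865831e-01,
         7.42960318e+01],
       [-1.12326551e-03, -2.89865022e-01,  9.57066877e-01,
         3.72520529e+02],
       [ 0.00000000e+00,  0.00000000e+00,  0.00000000e+00,
         1.00000000e+00]])}
```

View pics/scene0.png

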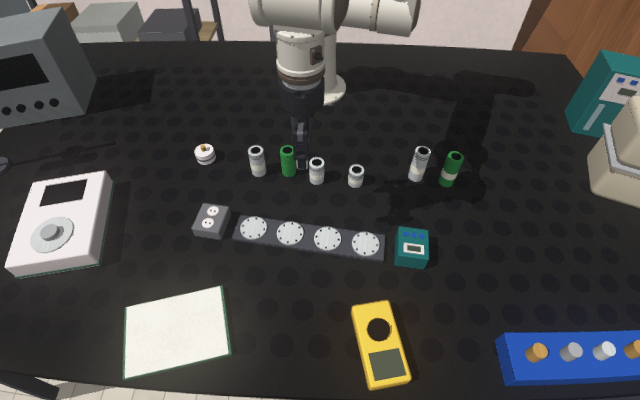

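View pics/side0.png

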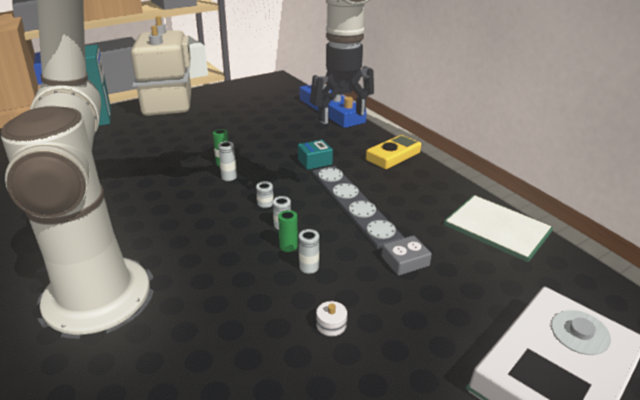

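View pics/wrist0.png

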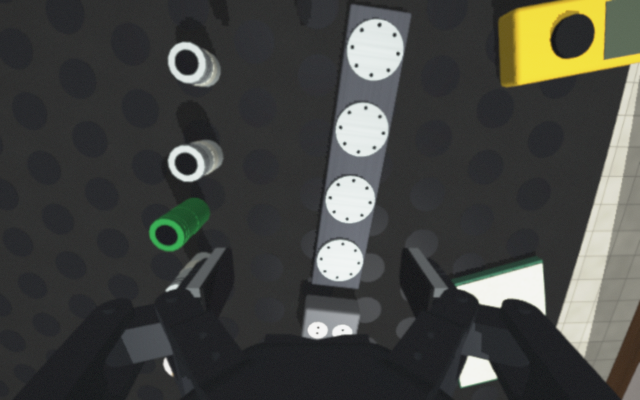

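Scene picture: the filter is at (205,153), and the aluminium heads are at (257,160), (316,170), (355,176) and (420,163). The green ones at (288,160) and (451,168) are not meant. The discs run from (254,228) to (366,243), with the pump at (412,247) at the right (+y) end. Next I take an enlarged crop.

```bash
cat > h.py <<'E'
import numpy as np, cv2
def ray(m,u,v):
    f=200/np.tan(np.radians(m["fov_y"]/2)); d=np.array([(u-m["cx"])/f,(v-m["cy"])/f])
    p=d.copy()
    for _ in range(30): p=d/(1+m["k1"]*(p@p))
    E=np.array(m["extrinsics"]); return E[:3,3],E[:3,:3]@np.array([p[0],-p[1],-1.])
def at(m,u,v,z):
    o,d=ray(m,u,v); return (o+d*(z-o[2])/d[2])[:2]
def proj(m,P):
    f=200/np.tan(np.radians(m["fov_y"]/2)); E=np.array(m["extrinsics"]); c=E[:3,:3].T@(np.array(P,float)-E[:3,3])
    p=np.array([c[0],-c[1]])/-c[2]; p=p*(1+m["k1"]*(p@p)); return p*f+[m["cx"],m["cy"]]
def crop(img,x0,y0,x1,y1,k,name):
    cv2.imwrite(name,cv2.resize(img[y0:y1,x0:x1],None,fx=k,fy=k,interpolation=cv2.INTER_CUBIC))
E
python3 - <<'E'
from h import *
i=cv2.imread("pics/scene0.png"); crop(i,185,130,345,200,5,"pics/c1.png"); crop(i,340,130,480,200,5,"pics/c2.png"); crop(i,225,200,445,275,3.6,"pics/c3.png")
i=cv2.imread("pics/side0.png"); crop(i,200,120,360,240,5,"pics/c4.png");crop(i,230,200,390,300,5,"pics/c4b.png");crop(i,290,130,440,250,5,"pics/c5.png")
E
```

```text
(no output)
```

View pics/c1.png

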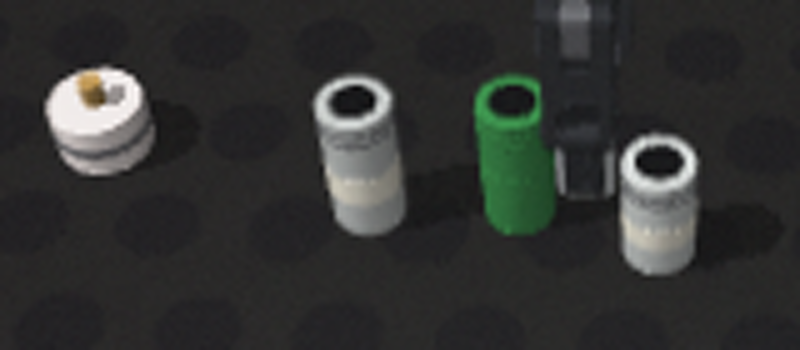

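View pics/c2.png

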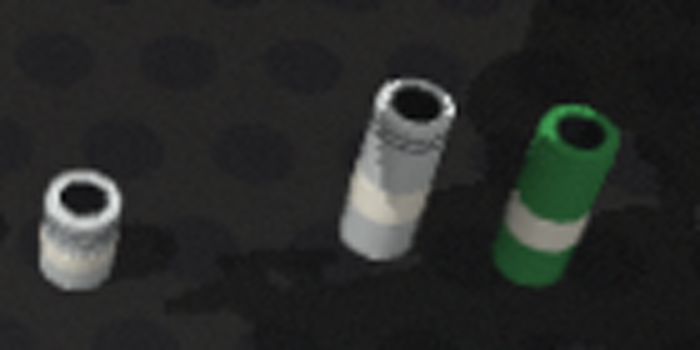

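View pics/c3.png

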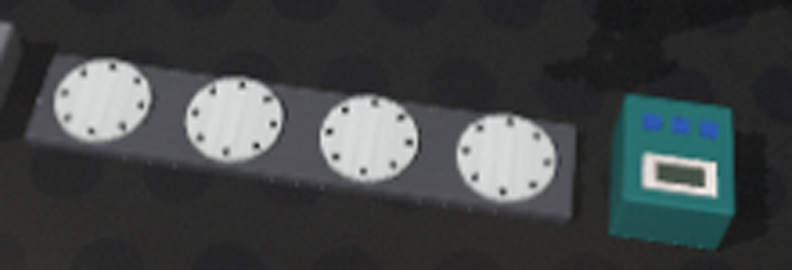

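View pics/c4.png

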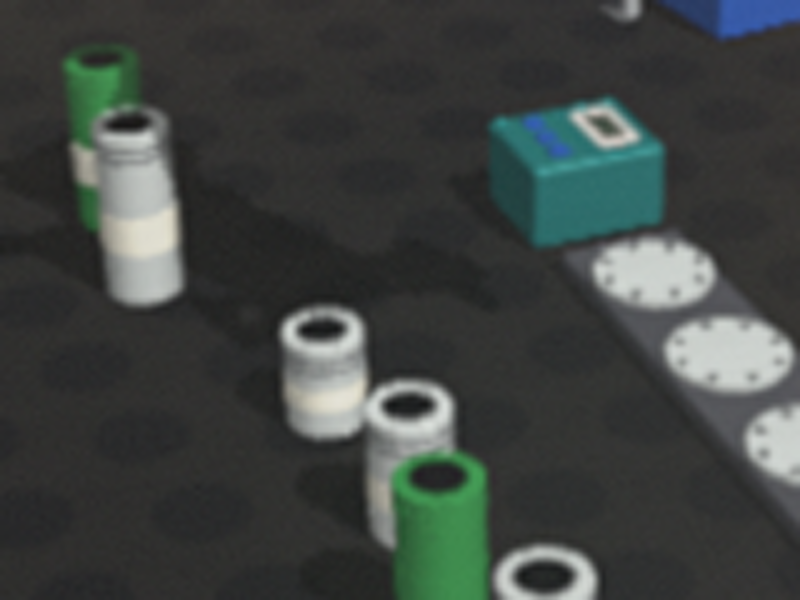

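View pics/c4b.png

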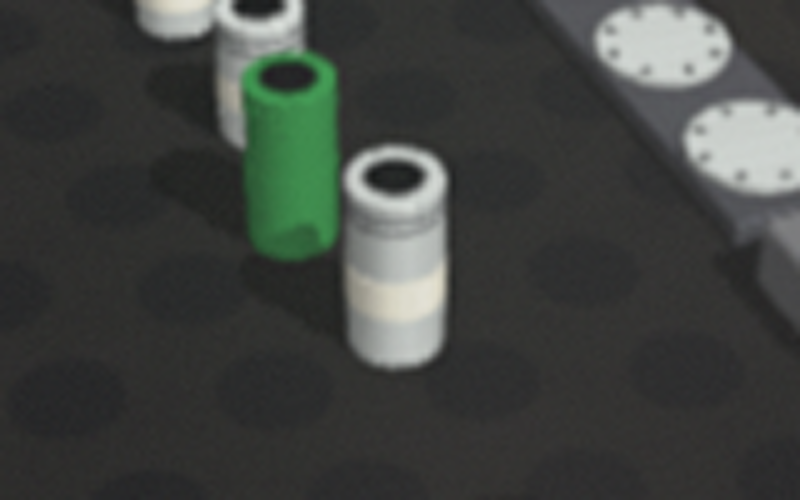

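View pics/c5.png

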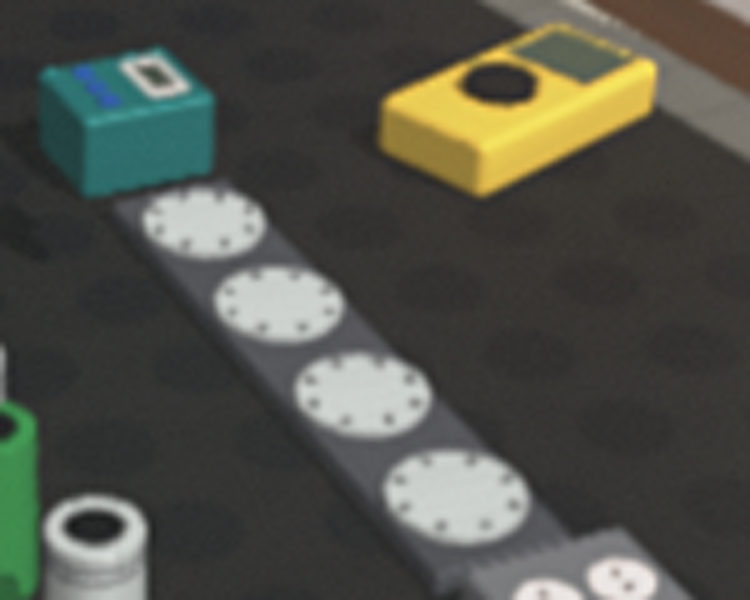

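```bash
python3 - <<'E'
from h import *
from bench import cams
S=cams.camera_model("scene");D=cams.camera_model("side")
def tri(a,b):
    o1,d1=ray(S,*a);o2,d2=ray(D,*b)
    t=np.linalg.lstsq(np.c_[d1,-d2],o2-o1,rcond=None)[0]; p,q=o1+t[0]*d1,o2+t[1]*d2
    return (p+q)/2,np.linalg.norm(p-q)
for n,a,b in [("L",(255.6,150.4),(309,235.6)),("M",(317,162),(282,200.8)),("S",(356.6,169.8),(264.6,185.8)),("R",(423,150.6),(226,144.8)),("gL",(287.2,150.4),(287.6,215.2)),("gR",(456,156.6),(220.2,131.4))]:
    print(n,*tri(a,b))
for a,b in zip([(102,99),(234,119),(370,139),(506,158)],[(470,497),(363,395),(280,304),(204,223)]):
    a=(225+a[0]/3.6,200+a[1]/3.6);b=(290+b[0]/5,130+b[1]/5)
    print(at(S,*a,16),at(D,*b,16),tri(a,b))
print(at(S,204.5,150,34),at(D,331,310,34))
E
```

```text
L [ 409.73998407 -139.73785533   80.09736499] 1.7588488063645529
M [432.24851572  21.26014673  65.82205957] 2.8460040976399124
S [438.68785089 125.45708234  48.77533546] 1.3875335170281753
R [409.49358793 292.57543132  96.93988669] 2.416765193782612
gL [406.57695236 -56.67193593  80.72426507] 0.45796678651155437
gR [426.48565904 375.46948347  97.69201207] 0.19699873442136234
[ 607.37634736 -124.18450543] [ 609.23774344 -133.15336546] (array([ 609.2462071 , -127.35635646,   14.24167425]), np.float64(7.9035942028063975))
[619.50026378 -34.73422324] [615.56453994 -41.1934715 ] (array([618.26244789, -35.91051008,  12.64707057]), np.float64(2.3368029602345635))
[631.41807383  55.15256271] [627.40143669  47.66575063] (array([630.38317229,  54.16819677,  12.44513483]), np.float64(2.9230560355910504))
[642.55273857 143.36386481] [638.25499654 136.62365252] (array([641.34358857, 143.04855258,  12.58481909]), np.float64(2.122396352420131))
[ 364.47014041 -296.89054595] [ 363.72646686 -297.55589659]
```

```bash
cat > discs.py <<'E'
from h import *
def discs(img,m,z=16,ex=None):
    g=img.min(2); _,b=cv2.threshold(g,125,255,0); b=cv2.morphologyEx(b,cv2.MORPH_CLOSE,np.ones((3,3)))
    out=[]
    for c in cv2.findContours(b,0,1)[0]:
        if cv2.contourArea(c)<250: continue
        c=cv2.convexHull(c)[:,0].astype(float)
        w=np.array([at(m,u,v,z) for u,v in c]).astype(np.float32)
        (x,y),r=cv2.minEnclosingCircle(w)
        e=cv2.fitEllipse(w) if len(w)>5 else None
        if 24<r<40: out.append((x,y,r,np.round(e[0],1),np.round(e[1],1)))
    return out
E
python3 - <<'E'
from discs import *
from bench import cams
for n in ("scene","side","wrist"):
    print(n)
    for o in discs(cv2.imread(f"pics/{n}0.png"),cams.camera_model(n)): print(np.round(o[:3],1),o[3],o[4])
E
```

```text
scene
[886.2 625.   28.1] [884.7 625.7] [33.3 58.1]
[641.2 142.7  33.2] [640.8 142.3] [63.7 66.3]
[629.7  53.3  33.1] [629.3  53.2] [63.5 65.8]
[618.  -36.8  33. ] [617.9 -36.2] [63.7 65.9]
[ 607.2 -125.8   33.2] [ 606.9 -125.5] [64.1 66.5]
side
[ 604.1 -127.1   35.5] [ 605.1 -127. ] [64.8 71.1]
[617.5 -38.9  36.7] [616.5 -38.1] [64.1 73. ]
[627.4  50.4  36.8] [627.5  50.4] [63.5 73.4]
wrist
[ 838.9 -330.3   39.3] [ 838.4 -335.8] [61.5 80.9]
[ 606.5 -124.9   33.5] [ 606.4 -124.9] [66.2 66.7]
[617.7 -35.7  33.2] [617.7 -35.7] [65.9 66.1]
[418.5  13.1  33.6] [416.7  14.4] [47.2 67. ]
[629.   53.5  33. ] [629.   53.6] [65.5 65.7]
[430.9 127.6  30.2] [429.6 127.6] [44.9 61.1]
[640.3 142.9  32.9] [640.3 142.9] [65.3 65.6]
```

```bash
python3 - <<'E'
from h import *
from bench import cams
S=cams.camera_model("scene");D=cams.camera_model("side")
for n,a,b,h in [("c",(255.6,150.4),(309,235.6),82),("b",(317,162),(282,200.8),66),("a",(356.6,169.8),(264.6,185.8),50),("d",(423,150.6),(226,144.8),98)]:
    print(n,at(S,*a,h),at(D,*b,h))
E
python3 -m handwheel '[[[0,0,0],0]]' 0 40
```

```text
c [ 410.82008273 -138.69702642] [ 408.75059231 -142.95771448]
b [430.90610741  22.16571173] [432.40362337  19.05583663]
a [439.09752263 125.78627021] [437.95681958 122.5536532 ]
d [409.14537361 293.13395095] [408.7540504  288.21678476]
time_s: 0.23
eef_pos: [574.7, 0.1, 230.8]
tool_rot: [-2.221, -2.221, 0.001]
contact_force: [1.3, -0.6, -0.1]
gripper_width: 85.2
```

```bash
python3 -m handwheel '[[[2.9,-1.65,0],0],[[2.9,-1.65,0],0],[[2.9,-1.65,0],0],[[2.9,-1.65,0],0],[[2.9,-1.65,0],0]]'
python3 -m handwheel '[[[2.9,-1.65,0],0],[[2.9,-1.65,0],0],[[2.9,-1.65,0],0],[[2.9,-1.65,0],0],[[2.9,-1.65,0],0]]'
python3 -m handwheel '[[[0,0,0],0],[[0,0,0],0]]'
python3 - <<'E'
from bench import cams
import cv2
cv2.imwrite("pics/w1.png",cams.camera("wrist"))
E
```

```text
time_s: 0.65
eef_pos: [491.4, 146.1, 231.2]
tool_rot: [-2.222, -2.221, 0.0]
contact_force: [-0.1, 0.1, -0.4]
gripper_width: 85.3
time_s: 1.07
eef_pos: [408.9, 291.2, 231.3]
tool_rot: [2.222, 2.221, 0.0]
contact_force: [1.4, -0.2, -0.6]
gripper_width: 85.0
time_s: 1.23
eef_pos: [409.1, 291.0, 231.2]
tool_rot: [2.218, 2.225, -0.0]
contact_force: [0.5, -0.6, -0.8]
gripper_width: 85.9
```

View pics/w1.png

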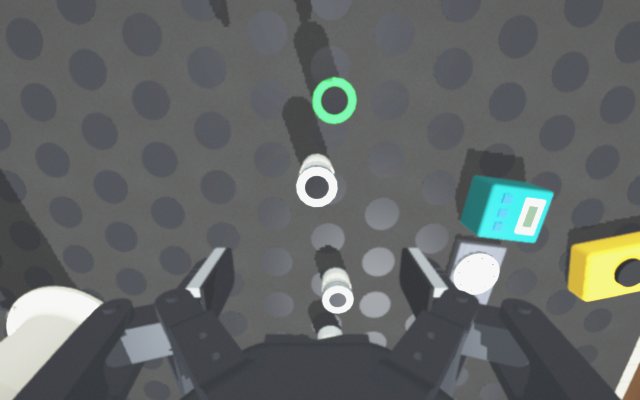

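```bash
python3 - <<'E'
from h import *
from bench import cams,status
m=cams.camera_model("wrist"); print(m["extrinsics"][:3,3],status.observe()["eef_pos"])
print(at(m,316.5,186.5,98),at(m,337,299,50),at(m,334.5,100.5,98),proj(m,(409,291,98)),proj(m,(409,291,231)))
i=cv2.imread("pics/w1.png"); crop(i,270,130,370,330,3,"pics/w1c.png")
E
```

```text
[409.10182953 364.35245374 373.25931199] [409.83352044 290.02029763 231.19996035]
[409.50498332 293.17008115] [437.22151863 126.14356365] [425.83286619 374.59179478] [315.98934122 188.60639537] [315.80009073 250.65202956]
```

View pics/w1c.png

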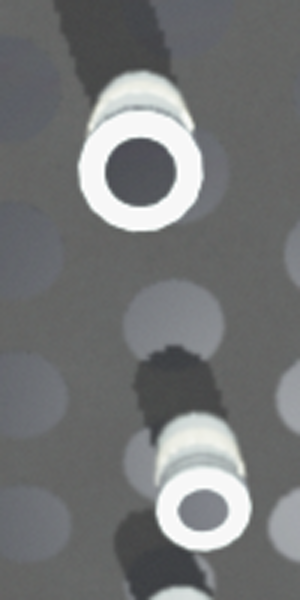

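Wrist view: d's top is at (316,187), unprojecting to (409.5, 293.2), which agrees with the scene camera. The green one is beyond it at (334,100). Descending on d.

```bash
python3 -m handwheel '[[[0.2,0,3],0],[[0,0,3],0],[[0,0,3],0],[[0,0,3],0],[[0,0,2.5],0]]' 0 40
python3 -m handwheel '[[[0,0,2],0],[[0,0,1.5],0],[[0,0,0.8],0],[[0,0,0],0]]'
python3 - <<'E'
from bench import cams
import cv2
cv2.imwrite("pics/w2.png",cams.camera("wrist"))
E
```

```text
time_s: 1.7
eef_pos: [410.1, 290.3, 84.2]
tool_rot: [-2.224, -2.219, 0.002]
contact_force: [-0.1, 0.4, 0.6]
gripper_width: 85.1
time_s: 2.03
eef_pos: [409.3, 290.4, 41.5]
tool_rot: [-2.223, -2.219, 0.006]
contact_force: [0.8, 0.5, 0.4]
gripper_width: 85.4
```

View pics/w2.png

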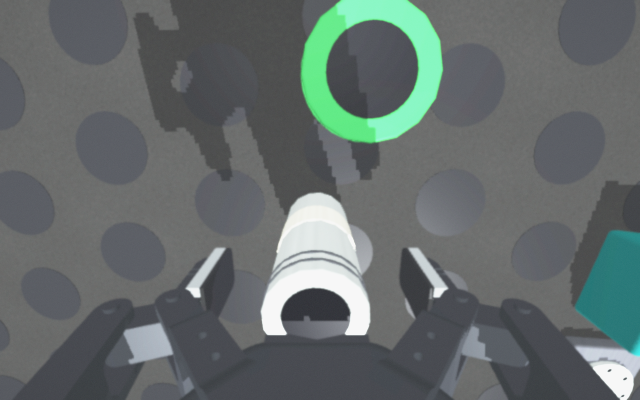

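Head centred between the pads. Closing.

```bash
python3 -m handwheel '[[[0,0,0],0],[[0,0,0],0],[[0,0,0],0],[[0,0,0],0],[[0,0,0],0]]' 255 40
python3 -m handwheel '[[[0,0,0],0],[[0,0,0],0],[[0,0,0],0],[[0,0,0],0],[[0,0,0],0]]'
python3 -m handwheel '[[[0,0,-0.5],0],[[0,0,-1],0],[[0,0,-1.5],0],[[0,0,-1.5],0],[[0,0,0],0]]'
python3 - <<'E'
from bench import cams,status
import cv2
cv2.imwrite("pics/w3.png",cams.camera("wrist"));cv2.imwrite("pics/s3.png",cams.camera("side"))
for _ in range(1): print(status.observe())
E
```

```text
time_s: 2.5
eef_pos: [410.4, 292.3, 44.3]
tool_rot: [2.221, 2.221, 0.002]
contact_force: [-0.8, -0.5, 6.5]
gripper_width: 39.3
time_s: 2.92
eef_pos: [410.4, 292.3, 44.3]
tool_rot: [2.221, 2.221, 0.002]
contact_force: [-1.6, -1.3, 6.2]
gripper_width: 39.1
time_s: 3.33
eef_pos: [412.1, 292.9, 91.7]
tool_rot: [2.219, 2.22, 0.009]
contact_force: [0.2, -0.2, -1.6]
gripper_width: 39.1
{'time_s': 3.4333, 'q': array([ 3.78356680e-01,  1.37603095e-01,  1.92193948e+00, -1.96100335e-05,
        1.08053786e+00,  3.78318839e-01]), 'dq': array([ 0.00092794,  0.02462525,  0.02428661,  0.00131027, -0.00151908,
       -0.00020321]), 'tau': array([ 6.80762110e-03, -3.65658438e+01, -3.06970417e+01,  4.09223940e-03,
       -2.88502977e-02, -7.73803481e-05]), 'eef_pos': array([410.35832321, 292.14083591,  88.82342082]), 'tool_rot': array([2.22095409e+00, 2.22105861e+00, 2.17010222e-03]), 'contact_force': array([-0.02440009,  0.70537817, -1.8533076 ]), 'wrist_torque': array([ 0.05064127,  0.01236702, -0.00987937]), 'gripper_width': 39.182422031288176}
```

View pics/w3.png

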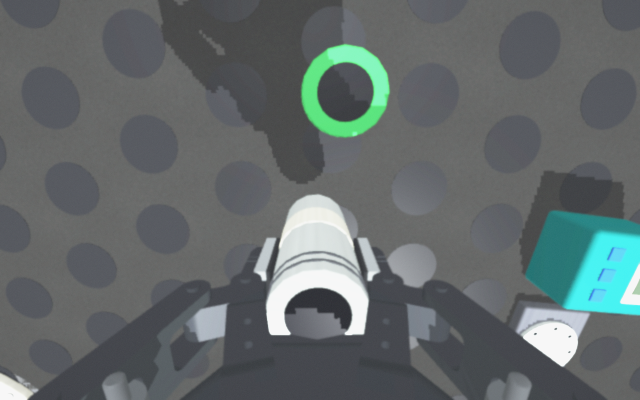

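View pics/s3.png

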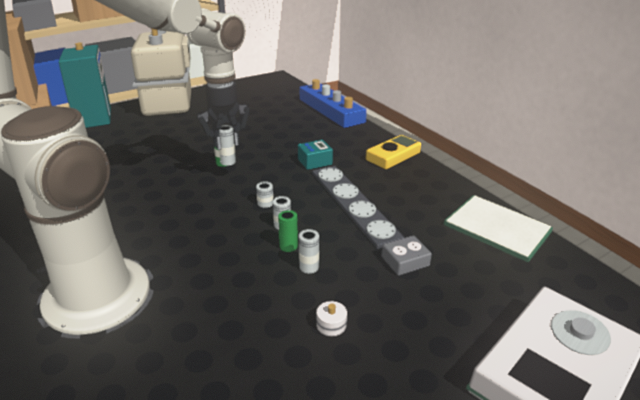

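Gripped and lifted (opening 39 mm); the side view shows head d at (226,148) held clear. Now to disc 4, next to the pump.

```bash
python3 -m handwheel '[[[0,0.5,-1.5],0],[[-1,1.5,-1.5],0],[[-1.5,2.5,0],0],[[-2,2.5,0],0],[[-2,2.5,0],0]]'
python3 -m handwheel '[[[-2,2.5,0],0],[[-2,2.5,0],0],[[-1.5,2.5,0],0],[[-1.5,2.5,0],0],[[-1,2,0],0]]'
python3 -m handwheel '[[[-0.5,1.5,0],0],[[0,0,0],0],[[0,0,0],0],[[0,0,0],0]]'
python3 - <<'E'
from bench import cams,status
from discs import *
i=cams.camera("wrist"); m=cams.camera_model("wrist")
cv2.imwrite("pics/w4.png",i); print(status.observe()["eef_pos"])
for o in discs(i,m): print(np.round(o[:3],1),o[3],o[4])
E
```

```text
time_s: 3.85
eef_pos: [505.1, 226.2, 117.3]
tool_rot: [-2.22, -2.222, 0.002]
contact_force: [0.8, 0.2, -2.0]
gripper_width: 39.4
time_s: 4.27
eef_pos: [625.7, 145.0, 116.5]
tool_rot: [-2.222, -2.219, 0.003]
contact_force: [1.0, 0.5, -1.8]
gripper_width: 39.0
time_s: 4.6
eef_pos: [638.6, 142.3, 116.8]
tool_rot: [-2.22, -2.22, 0.003]
contact_force: [0.8, 0.7, -2.2]
gripper_width: 39.2
[638.60074389 142.5268954  117.18334196]
[378.  -28.   25.8] [376.8 -26.4] [44.6 51.6]
[407.  110.9  24.9] [406.3 111. ] [46. 49.]
[640.3 143.1  32.7] [640.4 143.4] [64.1 65.3]
[677.5 249.7  29.3] [676.4 250.3] [40.9 63.2]
```

View pics/w4.png

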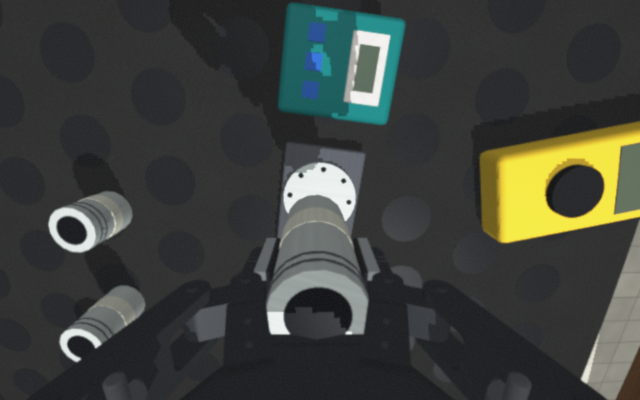

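```bash
python3 -m handwheel '[[[0,0.2,1],0],[[0,0,1.5],0],[[0,0,1.5],0],[[0,0,0.9],0],[[0,0,0.3],0]]'
python3 -m handwheel '[[[0,0,0],0],[[0,0,0],0],[[0,0,0],0]]'
```

```text
time_s: 5.07
eef_pos: [639.8, 142.3, 63.4]
tool_rot: [-2.219, -2.22, 0.005]
contact_force: [-0.1, 0.9, -1.4]
gripper_width: 39.1
time_s: 5.32
eef_pos: [642.8, 142.1, 67.5]
tool_rot: [2.22, 2.221, 0.002]
contact_force: [0.3, -0.8, -1.5]
gripper_width: 39.4
```

```bash
python3 -m handwheel '[[[0,0,0.3],0],[[0,0,0],0]]'
python3 -m handwheel '[[[0,0,0],0]]'; python3 -m handwheel '[[[0,0,0],0]]'; python3 -m handwheel '[[[0,0,0],0]]'
```

```text
time_s: 5.48
eef_pos: [642.2, 142.0, 63.6]
tool_rot: [2.221, 2.221, 0.001]
contact_force: [-0.8, 0.2, -2.0]
gripper_width: 39.1
time_s: 5.57
eef_pos: [642.1, 142.0, 63.5]
tool_rot: [2.221, 2.221, 0.0]
contact_force: [0.5, -0.0, -2.2]
gripper_width: 39.5
time_s: 5.65
eef_pos: [642.1, 142.0, 63.5]
tool_rot: [2.221, 2.221, 0.0]
contact_force: [0.3, -0.7, -2.2]
gripper_width: 39.0
time_s: 5.73
eef_pos: [642.1, 142.0, 63.4]
tool_rot: [2.221, 2.221, 0.0]
contact_force: [-0.1, 0.5, -2.3]
gripper_width: 39.3
```

```bash
python3 -m handwheel '[[[0.05,-0.15,0.1],0],[[0,0,0.1],0],[[0,0,0],0],[[0,0,0],0]]'
python3 -m handwheel '[[[0,0,0.1],0],[[0,0,0],0],[[0,0,0],0]]';python3 -m handwheel '[[[0,0,0.05],0],[[0,0,0],0],[[0,0,0],0]]'
```

```text
time_s: 6.07
eef_pos: [640.4, 142.5, 61.1]
tool_rot: [-2.221, -2.221, 0.0]
contact_force: [0.1, 0.5, -1.6]
gripper_width: 39.1
time_s: 6.32
eef_pos: [640.7, 142.5, 60.4]
tool_rot: [2.221, 2.221, 0.0]
contact_force: [-0.0, 0.5, -2.1]
gripper_width: 39.2
time_s: 6.57
eef_pos: [640.7, 142.5, 60.4]
tool_rot: [2.221, 2.221, 0.0]
contact_force: [-2.1, -0.2, 3.0]
gripper_width: 38.8
```

Contact with the disc (+3 N). Releasing.

```bash
python3 -m handwheel '[[[0,0,0],0],[[0,0,0],0],[[0,0,0],0]]' 110
python3 -m handwheel '[[[0,0,0],0],[[0,0,0],0],[[0,0,0],0],[[0,0,0],0]]' 0
python3 -m handwheel '[[[0,0,-1],0],[[0,0,-2],0],[[0,0,-3],0],[[0,0,-3],0],[[0,0,-3],0]]'
python3 -m handwheel '[[[0,0,-2],0],[[0,0,0],0],[[0,0,0],0]]'
python3 - <<'E'
from bench import cams,status
from discs import *
i=cams.camera("wrist"); m=cams.camera_model("wrist")
cv2.imwrite("pics/w5.png",i); print(status.observe()["eef_pos"],proj(m,(640.4,142.8,114)))
E
```

```text
time_s: 6.82
eef_pos: [640.6, 142.5, 59.8]
tool_rot: [2.221, 2.221, 0.0]
contact_force: [-0.1, -0.3, -0.3]
gripper_width: 48.5
time_s: 7.15
eef_pos: [640.5, 142.5, 59.8]
tool_rot: [2.221, 2.221, 0.0]
contact_force: [0.0, 0.2, 0.3]
gripper_width: 85.2
time_s: 7.57
eef_pos: [640.3, 142.5, 181.8]
tool_rot: [2.221, 2.221, 0.0]
contact_force: [-0.7, -0.0, -0.1]
gripper_width: 85.4
time_s: 7.82
eef_pos: [641.6, 142.5, 202.2]
tool_rot: [2.219, 2.219, 0.005]
contact_force: [0.3, 0.6, -0.2]
gripper_width: 85.1
[640.39762167 142.48221001 199.98891207] [316.95771811 203.91516858]
```

View pics/w5.png

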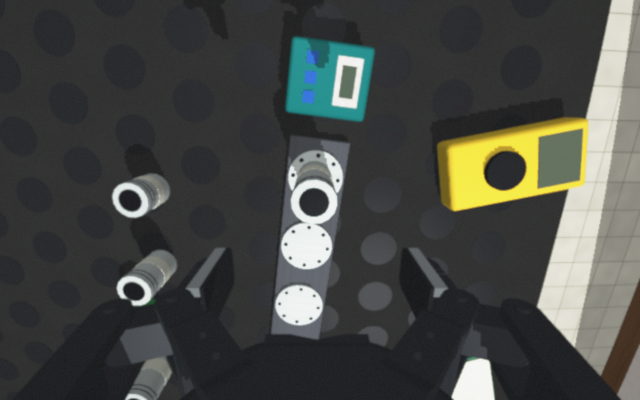

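Head d stands on disc 4: its top at (314,202), about 2 px from the predicted (317,204). Next is head c.

```bash
python3 -m handwheel '[[[-2.8,-2.3,0],0],[[-2.8,-2.3,0],0],[[-2.8,-2.3,0],0],[[-2.8,-2.3,0],0],[[-2.8,-2.3,0],0]]'
python3 -m handwheel '[[[-2.8,-2.3,0],0],[[-2.8,-2.3,0],0],[[-2.8,-2.3,0],0],[[-2.8,-2.3,0],0],[[-2.8,-2.3,0],0]]'
python3 -m handwheel '[[[0,0,0],0],[[0,0,0],0],[[0,0,0],0],[[0,0,0],0]]'
python3 - <<'E'
from bench import cams,status
from h import *
i=cams.camera("wrist"); m=cams.camera_model("wrist")
cv2.imwrite("pics/w6.png",i); print(status.observe()["eef_pos"],proj(m,(410,-140,82)))
crop(i,220,100,420,300,3,"pics/w6c.png")
E
```

```text
time_s: 8.28
eef_pos: [522.9, 1.8, 197.5]
tool_rot: [-2.219, -2.22, 0.004]
contact_force: [-0.2, -1.1, 0.1]
gripper_width: 85.0
time_s: 8.7
eef_pos: [408.2, -137.7, 197.9]
tool_rot: [-2.219, -2.22, 0.001]
contact_force: [0.4, -0.8, -0.7]
gripper_width: 85.3
time_s: 9.03
eef_pos: [410.6, -136.5, 199.0]
tool_rot: [-2.219, -2.222, -0.0]
contact_force: [-0.5, 0.9, -0.4]
gripper_width: 85.5
[ 410.78166602 -136.42739069  199.23020885] [316.17834399 197.77082481]
```

View pics/w6c.png

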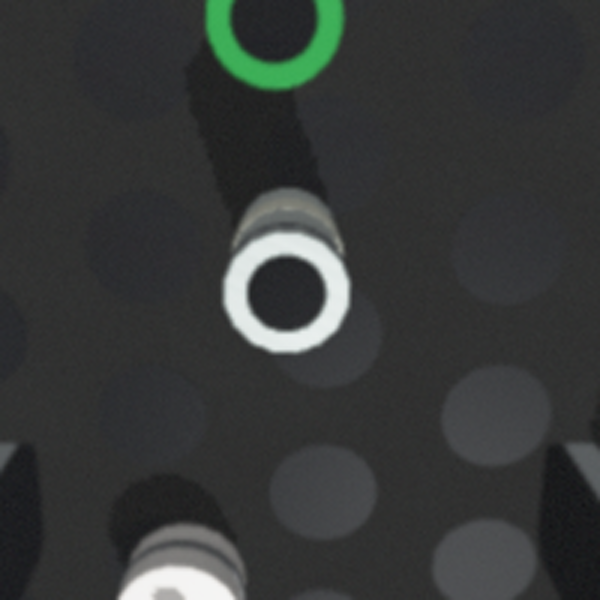

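Head c's top at (315.7,197.3) gives (409.8,−139.6); the green one is at (311,105) and the filter below at (280,300).

```bash
python3 -m handwheel '[[[-0.3,-0.1,3],0],[[0,0,3],0],[[0,0,3],0],[[0,0,2.5],0],[[0,0,2],0]]' 0 40
python3 -m handwheel '[[[0,0,1.5],0],[[0,0,1],0],[[0,0,0.6],0],[[0,0,0],0],[[0,0,0],0]]'
python3 -m handwheel '[[[0,0,0],0],[[0,0,0],0]]'
python3 - <<'E'
from bench import cams
import cv2
cv2.imwrite("pics/w7.png",cams.camera("wrist"))
E
```

```text
time_s: 9.5
eef_pos: [408.9, -138.7, 62.4]
tool_rot: [-2.217, -2.222, 0.001]
contact_force: [-0.3, -0.1, -0.1]
gripper_width: 85.3
time_s: 9.92
eef_pos: [410.0, -140.5, 34.2]
tool_rot: [2.22, 2.222, 0.0]
contact_force: [0.8, 0.2, 0.0]
gripper_width: 85.2
time_s: 10.08
eef_pos: [410.4, -141.0, 34.8]
tool_rot: [2.22, 2.22, 0.001]
contact_force: [-0.1, 1.4, -0.2]
gripper_width: 85.5
```

View pics/w7.png

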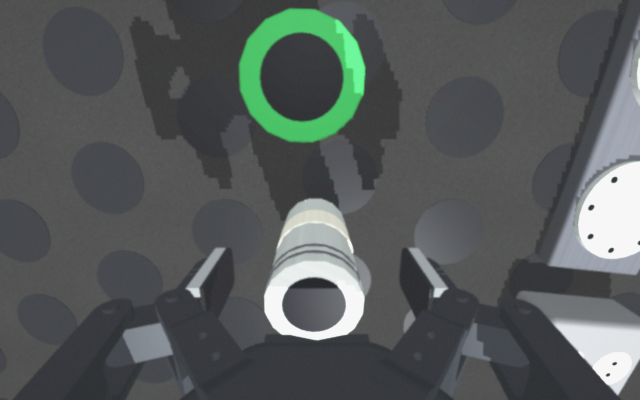

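Centred. Grip and lift.

```bash
python3 -m handwheel '[[[0,0,0],0],[[0,0,0],0],[[0,0,0],0],[[0,0,0],0],[[0,0,0],0]]' 255 40
python3 -m handwheel '[[[0,0,0],0],[[0,0,0],0],[[0,0,0],0]]'
python3 -m handwheel '[[[0,0,-0.5],0],[[0,0,-1],0],[[0,0,-2],0],[[0,0,-3],0],[[0,0,-3],0]]'
python3 -m handwheel '[[[0,0,-1.5],0],[[0,0,0],0],[[0,0,0],0],[[0,0,0],0]]'
```

```text
time_s: 10.55
eef_pos: [409.5, -140.6, 34.0]
tool_rot: [-2.221, -2.221, 0.0]
contact_force: [-1.5, 0.4, 3.3]
gripper_width: 39.2
time_s: 10.8
eef_pos: [409.5, -140.6, 34.1]
tool_rot: [-2.221, -2.222, 0.0]
contact_force: [-1.7, 0.1, 5.3]
gripper_width: 39.4
time_s: 11.22
eef_pos: [408.6, -139.8, 129.6]
tool_rot: [-2.22, -2.22, 0.0]
contact_force: [0.8, -1.1, -1.8]
gripper_width: 39.0
time_s: 11.55
eef_pos: [408.6, -139.9, 142.5]
tool_rot: [-2.22, -2.22, 0.001]
contact_force: [-0.7, -0.4, -3.1]
gripper_width: 39.2
```

```bash
python3 -m handwheel '[[[0.5,0.5,0],0],[[1.3,1.5,0],0],[[2.2,2.5,0],0],[[2.2,2.5,0],0],[[2.2,2.5,0],0]]'
python3 -m handwheel '[[[2.2,2.5,0],0],[[2.2,2.5,0],0],[[2.2,2.5,0],0],[[2.2,2.5,0],0],[[1.4,1.5,0],0]]'
python3 -m handwheel '[[[0.7,0.95,0],0],[[0,0,1.5],0],[[0,0,2.5],0],[[0,0,2.5],0],[[0,0,1.5],0]]'
python3 -m handwheel '[[[0,0,0.5],0],[[0,0,0],0],[[0,0,0],0],[[0,0,0],0],[[0,0,0],0]]'
python3 -m handwheel '[[[0,0,0],0],[[0,0,0],0]]'
```

```text
time_s: 11.97
eef_pos: [504.6, -54.7, 142.0]
tool_rot: [-2.22, -2.219, 0.002]
contact_force: [0.6, -0.4, -1.7]
gripper_width: 39.5
time_s: 12.38
eef_pos: [620.4, 48.5, 141.4]
tool_rot: [-2.218, -2.221, 0.001]
contact_force: [0.2, -0.5, -1.5]
gripper_width: 39.2
time_s: 12.8
eef_pos: [626.1, 53.6, 58.5]
tool_rot: [-2.217, -2.218, 0.007]
contact_force: [-0.8, 0.1, -2.8]
gripper_width: 39.2
time_s: 13.22
eef_pos: [630.2, 52.4, 60.4]
tool_rot: [2.22, 2.22, 0.003]
contact_force: [0.3, 0.3, -2.0]
gripper_width: 39.3
time_s: 13.38
eef_pos: [629.6, 52.4, 59.8]
tool_rot: [2.221, 2.22, 0.002]
contact_force: [0.0, 0.4, -1.6]
gripper_width: 39.3
```

```bash
python3 -m handwheel '[[[0.05,-0.05,0.3],0],[[0,0,0.3],0],[[0,0,0.1],0],[[0,0,0],0],[[0,0,0],0]]'
python3 -m handwheel '[[[0,0,0],0],[[0,0,0.1],0],[[0,0,0],0],[[0,0,0],0]]'
python3 -m handwheel '[[[0,0,0.1],0],[[0,0,0],0],[[0,0,0],0]]'
```

```text
time_s: 13.8
eef_pos: [628.3, 53.0, 51.5]
tool_rot: [-2.221, -2.221, 0.001]
contact_force: [-0.0, -0.5, -2.1]
gripper_width: 39.5
time_s: 14.13
eef_pos: [628.5, 53.0, 50.8]
tool_rot: [-2.221, -2.221, -0.0]
contact_force: [-0.4, 0.2, -0.7]
gripper_width: 39.2
time_s: 14.38
eef_pos: [628.7, 53.0, 50.1]
tool_rot: [2.221, 2.221, 0.0]
contact_force: [-0.8, -0.9, 0.7]
gripper_width: 39.4
```

Force has gone positive, so it is touching; releasing and backing up.

```bash
python3 -m handwheel '[[[0,0,0.05],0],[[0,0,0],0]]'
python3 -m handwheel '[[[0,0,0],0],[[0,0,0],0],[[0,0,0],0]]' 110
python3 -m handwheel '[[[0,0,0],0],[[0,0,0],0],[[0,0,0],0],[[0,0,0],0]]' 0
python3 -m handwheel '[[[0,0,-1],0],[[0,0,-2],0],[[0,0,-3],0],[[0,0,-3],0],[[0,0,-3],0]]'
python3 -m handwheel '[[[0,0,-3],0],[[0,0,0],0],[[0,0,0],0],[[0,0,0],0]]'
python3 - <<'E'
from bench import cams,status
from discs import *
i=cams.camera("wrist"); m=cams.camera_model("wrist")
cv2.imwrite("pics/w8.png",i); print(status.observe()["eef_pos"],proj(m,(629,53.5,98)),proj(m,(640.4,142.8,114)),proj(m,(431.3,21.5,66)))
E
```

```text
time_s: 14.55
eef_pos: [628.7, 53.0, 50.1]
tool_rot: [2.221, 2.221, 0.0]
contact_force: [-2.9, 0.4, 4.6]
gripper_width: 38.9
time_s: 14.8
eef_pos: [628.5, 53.0, 49.1]
tool_rot: [2.221, 2.221, 0.0]
contact_force: [-0.7, 0.3, 0.1]
gripper_width: 48.6
time_s: 15.13
eef_pos: [628.5, 53.0, 49.2]
tool_rot: [-2.221, -2.221, 0.0]
contact_force: [0.1, 0.1, 0.1]
gripper_width: 84.9
time_s: 15.55
eef_pos: [628.3, 53.0, 171.3]
tool_rot: [2.221, 2.221, 0.0]
contact_force: [0.8, -0.7, 0.1]
gripper_width: 85.3
time_s: 15.88
eef_pos: [628.2, 53.0, 199.3]
tool_rot: [-2.221, -2.221, 0.0]
contact_force: [0.6, 0.2, -0.4]
gripper_width: 85.4
[627.70015485  53.05421412 198.22792399] [318.64176015 198.85429366] [334.35902489  90.76586739] [129.12217208 219.0280081 ]
```

View pics/w8.png

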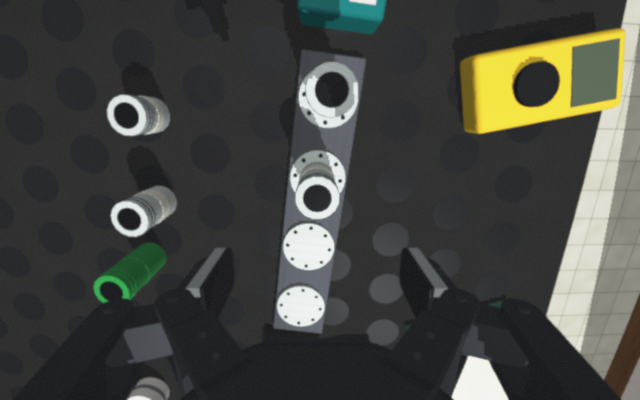

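Head c is on disc 3 (top at (317,198), predicted (319,199)); d is undisturbed. Next, head b.

```bash
python3 -m handwheel '[[[-0.4,-2.45,0],0],[[-0.4,-2.45,0],0],[[-0.4,-2.45,0],0],[[-0.4,-2.45,0],0]]'
python3 -m handwheel '[[[-0.4,-2.45,0],0],[[-0.4,-2.45,0],0],[[-0.4,-2.45,0],0],[[-0.4,-2.45,0],0]]'
python3 -m handwheel '[[[0,0,0],0],[[0,0,0],0],[[0,0,0],0],[[0,0,0],0]]'
python3 - <<'E'
from bench import cams,status
from h import *
i=cams.camera("wrist"); m=cams.camera_model("wrist")
cv2.imwrite("pics/w9.png",i); print(status.observe()["eef_pos"],proj(m,(431.3,21.5,66)))
crop(i,220,50,420,250,3,"pics/w9c.png")
E
```

```text
time_s: 16.27
eef_pos: [528.2, 37.0, 197.2]
tool_rot: [-2.219, -2.219, 0.004]
contact_force: [-0.3, -0.1, 1.6]
gripper_width: 85.2
time_s: 16.6
eef_pos: [430.2, 21.2, 197.5]
tool_rot: [-2.219, -2.22, 0.003]
contact_force: [-0.3, -0.1, 0.9]
gripper_width: 85.2
time_s: 16.93
eef_pos: [433.1, 21.0, 199.1]
tool_rot: [-2.221, -2.221, 0.0]
contact_force: [0.5, 0.3, 0.2]
gripper_width: 85.4
[433.13366779  21.01582475 199.15871978] [315.05880469 189.18873252]
```

View pics/w9c.png

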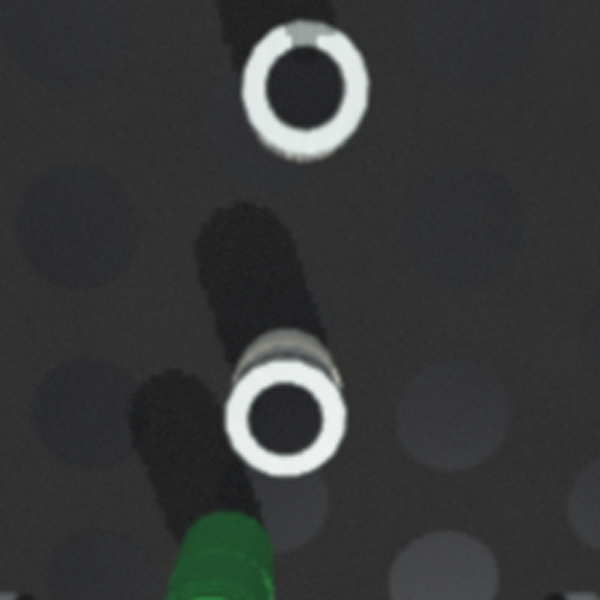

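Head b's top is at (315.3,189.3), so it stands at (431.3,21.5); the other aluminium one (a) is at (322,80) and the green one below-left.

```bash
python3 -m handwheel '[[[0,-0.2,3],0],[[0,0,3],0],[[0,0,3],0],[[0,0,3],0],[[0,0,2],0]]' 0 40
python3 -m handwheel '[[[0,0,1.5],0],[[0,0,1.2],0],[[0,0,0.8],0],[[0,0,0.2],0],[[0,0,0],0]]'
python3 -m handwheel '[[[0,0,0],0],[[0,0,0],0]]'
python3 - <<'E'
from bench import cams
import cv2
cv2.imwrite("pics/w10.png",cams.camera("wrist"))
E
```

```text
time_s: 17.4
eef_pos: [429.4, 21.4, 56.5]
tool_rot: [-2.219, -2.22, 0.003]
contact_force: [0.0, 0.9, -0.5]
gripper_width: 85.3
time_s: 17.82
eef_pos: [430.5, 21.1, 22.0]
tool_rot: [-2.221, -2.221, 0.001]
contact_force: [0.1, 0.5, -0.4]
gripper_width: 85.2
time_s: 17.98
eef_pos: [431.5, 20.8, 23.2]
tool_rot: [2.22, 2.22, 0.002]
contact_force: [0.3, 0.7, 0.1]
gripper_width: 85.6
```

View pics/w10.png

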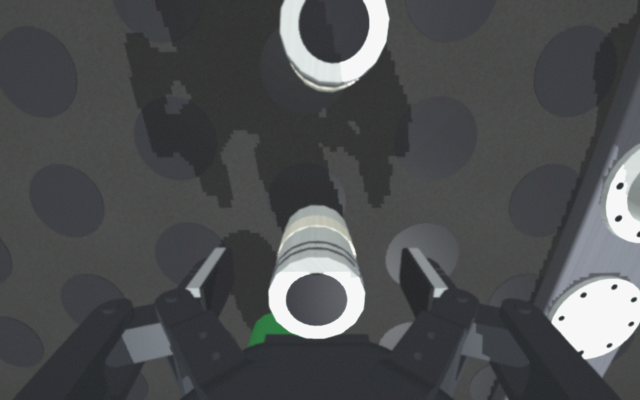

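```bash
python3 -m handwheel '[[[0,0,0],0],[[0,0,0],0],[[0,0,0],0],[[0,0,0],0],[[0,0,0],0]]' 255 40
python3 -m handwheel '[[[0,0,0],0],[[0,0,0],0],[[0,0,0],0]]'
python3 -m handwheel '[[[0,0,-0.5],0],[[0,0,-1],0],[[0,0,-2],0],[[0,0,-3],0],[[0,0,-3],0]]'
python3 -m handwheel '[[[0,0,-1.5],0],[[0,0,0],0],[[0,0,0],0],[[0,0,0],0]]'
```

```text
time_s: 18.45
eef_pos: [430.7, 20.9, 22.7]
tool_rot: [2.221, 2.221, 0.0]
contact_force: [-0.8, -0.2, 3.8]
gripper_width: 38.8
time_s: 18.7
eef_pos: [430.8, 20.9, 22.7]
tool_rot: [2.221, 2.221, 0.0]
contact_force: [-1.4, 0.0, 5.4]
gripper_width: 39.3
time_s: 19.12
eef_pos: [429.2, 21.3, 118.0]
tool_rot: [-2.22, -2.22, 0.002]
contact_force: [0.8, -0.3, -1.2]
gripper_width: 39.3
time_s: 19.45
eef_pos: [429.3, 21.2, 131.0]
tool_rot: [-2.22, -2.22, 0.002]
contact_force: [-0.1, -0.2, -2.9]
gripper_width: 39.3
```

```bash
python3 -m handwheel '[[[-0.2,0.5,0],0],[[-0.5,1.5,0],0],[[-0.75,2.5,0],0],[[-0.75,2.5,0],0],[[-0.75,2.5,0],0]]'
python3 -m handwheel '[[[-0.75,2.5,0],0],[[-0.75,2.5,0],0],[[-0.75,2.5,0],0],[[-0.4,1.2,0],0],[[-0.15,0.5,0],0]]'
python3 -m handwheel '[[[0,0,1],0],[[0,0,2.5],0],[[0,0,2.5],0],[[0,0,1.7],0],[[0,0,0.7],0]]'
python3 -m handwheel '[[[0,0,0.2],0],[[0,0,0],0],[[0,0,0],0],[[0,0,0],0],[[0,0,0],0]]'
python3 -m handwheel '[[[0,0,0],0],[[0,0,0],0]]'
```

```text
time_s: 19.87
eef_pos: [525.7, -8.7, 130.3]
tool_rot: [-2.22, -2.22, 0.003]
contact_force: [0.3, 0.7, -0.8]
gripper_width: 39.5
time_s: 20.28
eef_pos: [618.4, -37.3, 130.1]
tool_rot: [-2.221, -2.219, 0.002]
contact_force: [0.1, -0.7, -2.1]
gripper_width: 39.7
time_s: 20.7
eef_pos: [613.2, -35.2, 43.2]
tool_rot: [-2.216, -2.216, 0.007]
contact_force: [-0.4, -0.5, -1.9]
gripper_width: 39.2
time_s: 21.12
eef_pos: [618.5, -36.7, 47.7]
tool_rot: [2.22, 2.22, 0.002]
contact_force: [-0.1, -0.0, -1.6]
gripper_width: 39.2
time_s: 21.28
eef_pos: [617.9, -36.6, 46.9]
tool_rot: [2.221, 2.221, 0.001]
contact_force: [0.1, -0.1, -1.3]
gripper_width: 39.1
```

```bash
python3 -m handwheel '[[[0,0,0.3],0],[[0,0,0.25],0],[[0,0,0.1],0],[[0,0,0],0],[[0,0,0],0]]'
python3 -m handwheel '[[[0,0,0],0],[[0,0,0.1],0],[[0,0,0],0],[[0,0,0],0]]'
python3 -m handwheel '[[[0,0,0.1],0],[[0,0,0],0],[[0,0,0],0]]'
```

```text
time_s: 21.7
eef_pos: [617.3, -36.5, 39.5]
tool_rot: [-2.221, -2.221, 0.0]
contact_force: [0.6, -0.2, -1.5]
gripper_width: 39.2
time_s: 22.03
eef_pos: [617.5, -36.5, 38.8]
tool_rot: [-2.221, -2.221, 0.0]
contact_force: [-0.1, -1.1, -1.4]
gripper_width: 39.3
time_s: 22.28
eef_pos: [617.6, -36.5, 38.7]
tool_rot: [2.221, 2.222, -0.0]
contact_force: [-3.5, 0.4, 5.7]
gripper_width: 39.1
```

Contact (+5.7 N). Release and retreat.

```bash
python3 -m handwheel '[[[0,0,0],0],[[0,0,0],0],[[0,0,0],0]]' 110
python3 -m handwheel '[[[0,0,0],0],[[0,0,0],0],[[0,0,0],0],[[0,0,0],0]]' 0
python3 -m handwheel '[[[0,0,-1],0],[[0,0,-2],0],[[0,0,-3],0],[[0,0,-3],0],[[0,0,-3],0]]'
python3 -m handwheel '[[[0,0,-4],0],[[0,0,0],0],[[0,0,0],0],[[0,0,0],0]]'
python3 - <<'E'
from bench import cams,status
from discs import *
i=cams.camera("wrist"); m=cams.camera_model("wrist")
cv2.imwrite("pics/w11.png",i); print(status.observe()["eef_pos"],proj(m,(617.6,-36,82)),proj(m,(629,53.5,98)),proj(m,(640.4,142.8,114)),proj(m,(438,126,50)))
E
```

```text
time_s: 22.53
eef_pos: [617.6, -36.6, 37.8]
tool_rot: [2.221, 2.221, 0.0]
contact_force: [0.4, 0.2, 0.3]
gripper_width: 48.3
time_s: 22.87
eef_pos: [617.5, -36.5, 37.8]
tool_rot: [2.221, 2.221, 0.0]
contact_force: [0.0, 0.1, 1.0]
gripper_width: 85.4
time_s: 23.28
eef_pos: [617.3, -36.5, 159.8]
tool_rot: [2.221, 2.221, 0.0]
contact_force: [0.8, -0.8, 0.6]
gripper_width: 85.3
time_s: 23.62
eef_pos: [617.4, -36.5, 198.1]
tool_rot: [2.221, 2.221, 0.0]
contact_force: [0.1, -0.0, -0.1]
gripper_width: 85.6
[616.69723415 -36.33434923 196.76829975] [318.08064283 194.47604782] [332.73461613  92.01584054] [353.04612532 -49.8429649 ] [121.01587087  13.66830821]
```

View pics/w11.png

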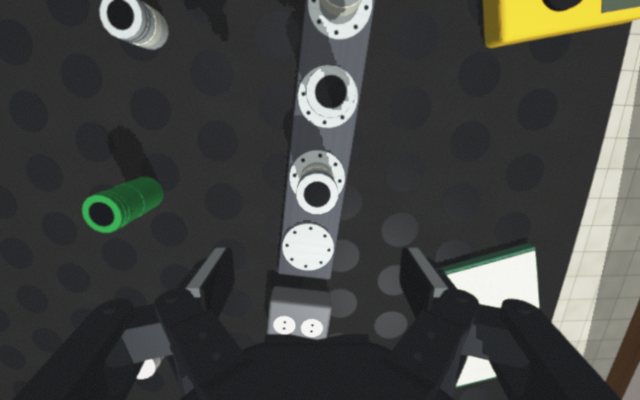

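Head b is on disc 2 (top at (317,194), predicted (318,194)). Now head a.

```bash
python3 -m handwheel '[[[2,-2.25,0],0],[[2,-2.25,0],0],[[2,-2.25,0],0],[[2,-2.25,0],0]]'
python3 -m handwheel '[[[2,-2.25,0],0],[[2,-2.25,0],0],[[2,-2.25,0],0],[[2.2,-2.2,0],0]]'
python3 -m handwheel '[[[0,0,0],0],[[0,0,0],0],[[0,0,0],0],[[0,0,0],0]]'
python3 - <<'E'
from bench import cams,status
from h import *
i=cams.camera("wrist"); m=cams.camera_model("wrist")
cv2.imwrite("pics/w12.png",i); print(status.observe()["eef_pos"],proj(m,(438,126,50)))
crop(i,220,80,420,280,3,"pics/w12c.png")
E
```

```text
time_s: 24.0
eef_pos: [525.1, 44.3, 195.6]
tool_rot: [-2.22, -2.218, 0.004]
contact_force: [-0.0, 0.2, 0.3]
gripper_width: 85.6
time_s: 24.33
eef_pos: [435.5, 126.1, 195.9]
tool_rot: [-2.22, -2.219, 0.004]
contact_force: [-1.0, 1.0, 0.5]
gripper_width: 85.4
time_s: 24.67
eef_pos: [438.3, 124.8, 197.3]
tool_rot: [-2.222, -2.22, 0.001]
contact_force: [-0.1, -0.6, -0.6]
gripper_width: 85.6
[438.44282344 124.78694423 197.39693235] [316.50528776 184.92466489]
```

View pics/w12c.png

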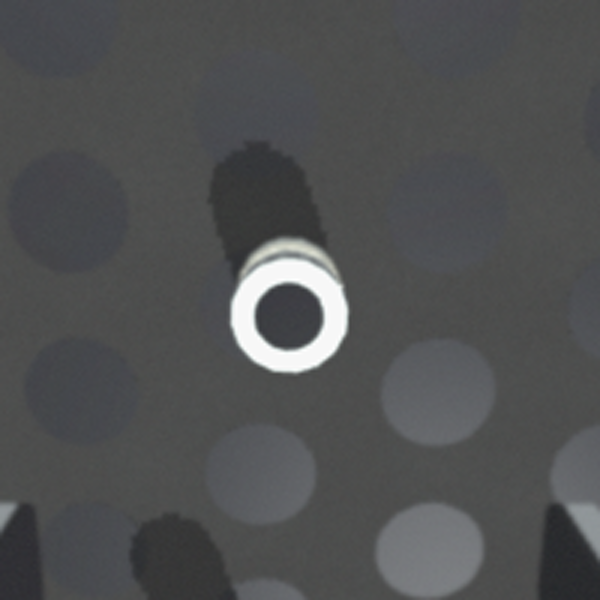

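Head a's top is at (316.5,185), so it stands at (438,126).

```bash
python3 -m handwheel '[[[0.1,0,3],0],[[0,0,3],0],[[0,0,3],0],[[0,0,3],0],[[0,0,2],0]]' 0 40
python3 -m handwheel '[[[0,0,1.5],0],[[0,0,1.3],0],[[0,0,1],0],[[0,0,0.5],0],[[0,0,0],0]]'
python3 -m handwheel '[[[0,0,0],0],[[0,0,0],0]]'
python3 - <<'E'
from bench import cams
import cv2
cv2.imwrite("pics/w13.png",cams.camera("wrist"))
E
```

```text
time_s: 25.13
eef_pos: [436.8, 125.7, 54.8]
tool_rot: [-2.221, -2.218, 0.004]
contact_force: [-0.5, 0.5, -0.7]
gripper_width: 85.3
time_s: 25.55
eef_pos: [437.5, 126.1, 13.8]
tool_rot: [-2.221, -2.22, 0.002]
contact_force: [0.4, 0.7, 0.8]
gripper_width: 85.4
time_s: 25.72
eef_pos: [438.9, 126.4, 15.6]
tool_rot: [2.221, 2.22, 0.002]
contact_force: [0.7, 0.1, -0.5]
gripper_width: 85.6
```

View pics/w13.png

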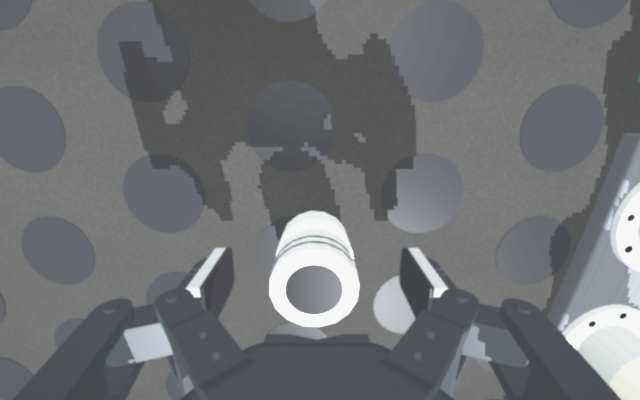

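```bash
python3 -m handwheel '[[[0,0,0],0],[[0,0,0],0],[[0,0,0],0],[[0,0,0],0],[[0,0,0],0]]' 255 40
python3 -m handwheel '[[[0,0,0],0],[[0,0,0],0],[[0,0,0],0]]'
python3 -m handwheel '[[[0,0,-0.5],0],[[0,0,-1],0],[[0,0,-2],0],[[0,0,-3],0],[[0,0,-3],0]]'
python3 -m handwheel '[[[0,0,-3],0],[[0,0,-2.5],0],[[0,0,-1],0],[[0,0,0],0],[[0,0,0],0]]'
```

```text
time_s: 26.18
eef_pos: [438.3, 126.5, 15.2]
tool_rot: [2.221, 2.221, 0.001]
contact_force: [-0.6, 0.2, 3.9]
gripper_width: 39.0
time_s: 26.43
eef_pos: [438.3, 126.5, 15.2]
tool_rot: [2.221, 2.221, 0.0]
contact_force: [-1.5, -0.5, 5.4]
gripper_width: 39.3
time_s: 26.85
eef_pos: [436.8, 126.5, 110.6]
tool_rot: [-2.22, -2.22, 0.003]
contact_force: [1.5, 0.6, -0.9]
gripper_width: 38.8
time_s: 27.27
eef_pos: [437.6, 126.5, 174.2]
tool_rot: [-2.221, -2.221, 0.0]
contact_force: [-0.7, 0.2, -1.1]
gripper_width: 38.9
```

```bash
python3 -m handwheel '[[[-0.5,0.3,0],0],[[-1.5,1,0],0],[[-2.5,1.7,0],0],[[-2.5,1.7,0],0],[[-2.5,1.7,0],0]]'
python3 -m handwheel '[[[-2.5,1.7,0],0],[[-2.5,1.7,0],0],[[-2.5,1.7,0],0],[[-2.5,1.7,0],0],[[-2.5,1.7,0],0]]'
python3 -m handwheel '[[[-1.8,1.1,0],0],[[-1,0.6,0],0],[[-0.3,0.25,0],0],[[0,0,0],0],[[0,0,0],0]]'
python3 -m handwheel '[[[0,0,1],0],[[0,0,2.5],0],[[0,0,2.5],0],[[0,0,2.5],0],[[0,0,2],0]]'
python3 -m handwheel '[[[0,0,1.5],0],[[0,0,0.9],0],[[0,0,0.4],0],[[0,0,0],0],[[0,0,0],0]]'
python3 -m handwheel '[[[0,0,0],0],[[0,0,0],0],[[0,0,0],0]]'
```

```text
time_s: 27.68
eef_pos: [501.3, 30.3, 172.3]
tool_rot: [-2.219, -2.22, 0.004]
contact_force: [-0.1, 0.2, -1.1]
gripper_width: 39.2
time_s: 28.1
eef_pos: [586.3, -94.9, 171.8]
tool_rot: [-2.219, -2.218, 0.003]
contact_force: [0.4, -0.1, -0.0]
gripper_width: 38.9
time_s: 28.52
eef_pos: [605.7, -123.5, 173.8]
tool_rot: [-2.219, -2.22, 0.001]
contact_force: [0.4, 0.2, -0.7]
gripper_width: 39.0
time_s: 28.93
eef_pos: [604.9, -122.8, 67.1]
tool_rot: [-2.218, -2.221, 0.001]
contact_force: [-0.7, 0.4, -1.6]
gripper_width: 38.9
time_s: 29.35
eef_pos: [607.0, -124.4, 42.6]
tool_rot: [2.22, 2.221, 0.001]
contact_force: [-0.7, 1.0, -0.9]
gripper_width: 39.1
time_s: 29.6
eef_pos: [607.2, -124.8, 42.8]
tool_rot: [2.22, 2.22, 0.001]
contact_force: [-0.3, 0.0, -1.6]
gripper_width: 39.0
```

```bash
python3 -m handwheel '[[[0,-0.05,0.4],0],[[0,0,0.4],0],[[0,0,0.2],0],[[0,0,0],0],[[0,0,0],0]]'
python3 -m handwheel '[[[0,0,0],0],[[0,0,0.1],0],[[0,0,0],0],[[0,0,0],0]]'
```

```text
time_s: 30.02
eef_pos: [605.8, -124.5, 31.4]
tool_rot: [-2.221, -2.221, 0.0]
contact_force: [0.6, 0.0, -1.8]
gripper_width: 39.0
time_s: 30.35
eef_pos: [606.0, -124.5, 31.3]
tool_rot: [-2.221, -2.222, 0.0]
contact_force: [-2.6, 1.3, 4.8]
gripper_width: 38.8
```

Contact (+4.8 N). Release and retreat, then look.

```bash
python3 -m handwheel '[[[0,0,0],0],[[0,0,0],0],[[0,0,0],0]]' 110
python3 -m handwheel '[[[0,0,0],0],[[0,0,0],0],[[0,0,0],0],[[0,0,0],0]]' 0
python3 -m handwheel '[[[0,0,-1],0],[[0,0,-2],0],[[0,0,-3],0],[[0,0,-3],0],[[0,0,-3],0]]'
python3 -m handwheel '[[[0,0,-3],0],[[0,-3,-2],0],[[0,-3,0],0],[[0,-3,0],0],[[0,-3,0],0]]'
python3 -m handwheel '[[[0,-3,0],0],[[0,0,0],0],[[0,0,0],0],[[0,0,0],0]]'
python3 - <<'E'
from bench import cams,status
from h import *
from bench import cams
P=[(606.7,-125.3,66),(617.6,-36,82),(629,53.5,98),(640.4,142.8,114)]
for n in ("scene","side","wrist"):
    i=cams.camera(n);m=cams.camera_model(n);cv2.imwrite(f"pics/{n}9.png",i)
    print(n,[np.round(proj(m,p),1).tolist() for p in P])
    if n=="scene": crop(i,180,130,440,280,3,"pics/f1.png"); print(at(m,204.5,150,34))
    if n=="side": crop(i,290,130,440,280,4,"pics/f2.png")
E
```

```text
time_s: 30.6
eef_pos: [606.0, -124.6, 30.6]
tool_rot: [2.221, 2.221, 0.0]
contact_force: [0.5, 0.6, -0.6]
gripper_width: 48.6
time_s: 30.93
eef_pos: [606.0, -124.5, 30.8]
tool_rot: [-2.221, -2.221, -0.0]
contact_force: [-0.5, -0.3, -0.1]
gripper_width: 85.5
time_s: 31.35
eef_pos: [605.8, -124.4, 152.8]
tool_rot: [2.221, 2.221, 0.0]
contact_force: [0.6, -1.1, -0.1]
gripper_width: 85.2
time_s: 31.77
eef_pos: [485.1, -124.5, 202.1]
tool_rot: [2.22, 2.221, 0.001]
contact_force: [-0.4, -0.9, 0.2]
gripper_width: 85.6
time_s: 32.1
eef_pos: [456.7, -124.9, 201.9]
tool_rot: [2.22, 2.22, 0.001]
contact_force: [-0.2, -0.6, 0.2]
gripper_width: 85.5
scene [[250.0, 215.0], [287.9, 216.1], [328.1, 217.3], [370.4, 218.6]]
[ 364.47014041 -296.89054595]
side [[382.7, 209.6], [363.6, 184.1], [346.4, 161.0], [331.0, 140.3]]
wrist [[463.9, 189.7], [499.4, 96.5], [545.0, -27.6], [596.9, -184.7]]
```

View pics/f1.png

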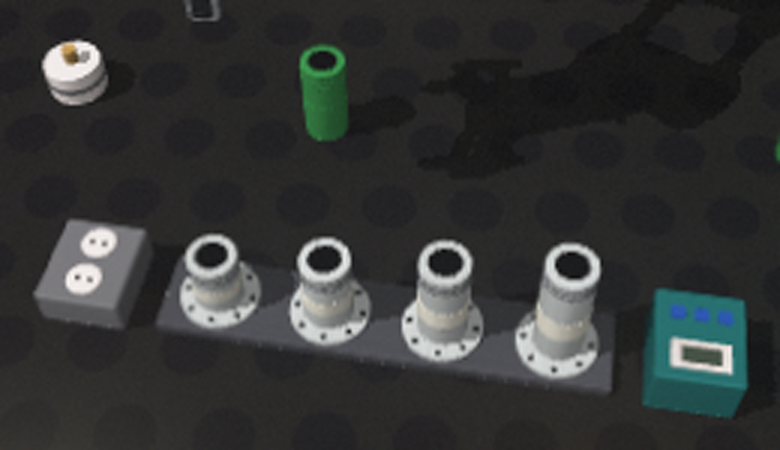

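View pics/f2.png

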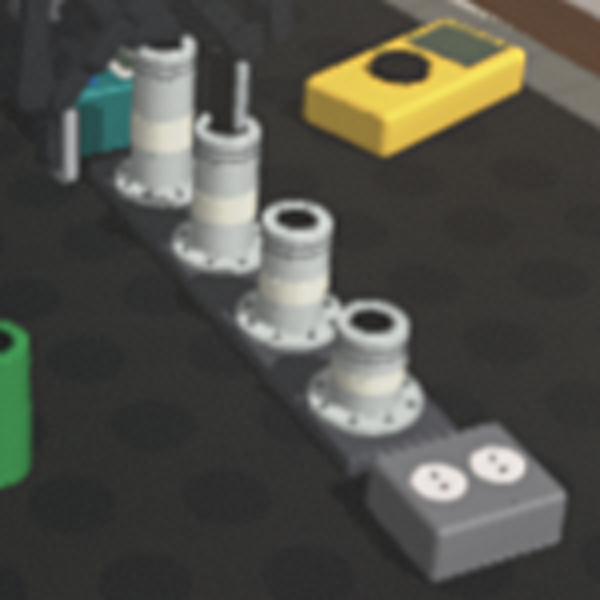

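Tops read (250.7,215.3), (288.3,216.0), (328.3,218.7) and (371,218.3). All are within about 1.5 px of the predicted positions for centred heads. The filter is still at (205,153). The arm is clear, so I hand in.

```bash
python3 -c "
from bench import order; print(order.hand_in())"
```

```text
the job is handed in; nothing more can be done
None
```

All four heads are on the rail and the job is handed in at about 32 s on the robot's clock. The hand-in gives no verdict, so the result below rests on my own checks.

**Order:** the pump stands at the +y end, so head d (tallest) is on seat 4, then c on seat 3, b on seat 2 and a (shortest) on seat 1. I carried each one over, lowered it until the wrist felt light contact, and only then opened the fingers.

**Final checks:** the last scene picture shows all four upright, with their tops within about 1.5 px (2–3 mm) of where centred heads should appear. The filter is at the same pixel as at the start, and the arm has backed away with nothing in its fingers. I did not measure tilt or speed after release beyond what the pictures show.

**Disagreement:** the side camera placed the discs and heads about 2–5 mm off from the other two cameras (up to 9 mm in my first hand readings). I used the scene and wrist cameras, which agreed with each other to about 1 mm on the discs.

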